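# Shut and clip the hardware case

## Task

Close up the wooden hardware case on the bench: lower its hinged lid until it is fully shut, and only then push the steel spring clip on the front wall over the lid's edge until it has snapped down flat on the lid. Leave the things standing around the case where they are.

Things in the scene. Friction and masses are not known exactly. Their poses are not given: they have to be found in the camera images.
- case: open wooden case, fixed to the bench, 180 mm (its x) by 260 mm (its y) by 70 mm high, walls 8 mm. Origin at the centre of its underside, z up. Its +x side is the hinge side of the lid (turned roughly to the robot's left, up to 30 degrees either way), its -x side is the front wall, which carries the clip in the middle (y = 0). Small hardware lies inside, all below the rim.
- case_lid (a joint): angle of the lid (rad): 0 = shut flat on the case, 1.57 = standing straight up, up to 2.0 = leaning back outwards. The lid is a wooden panel 180 x 260 x 12 mm, 0.35 kg, without a knob; a stiff friction hinge keeps it at whatever angle it is left, so it must be pushed all the way down (about 1 to 3 N at its free edge, more nearer the hinge).
- lid_hinge (a point): point at the middle of the lid's hinged edge, on the lid's outer face (the face that is on top when shut). The hinge axis runs along the case's y, 12 mm under this point when the lid is shut, at x = +90 mm, z = 70 mm in the case's frame. Site axes turn with the lid: its -x points from the hinge to the free edge, its z out of the outer face.
- lid_edge (a point): middle of the lid's free edge, on the outer face, 180 mm from lid_hinge; when shut it lies at x = -90 mm, y = 0, z = 82 mm in the case's frame.
- case_clip (a joint): angle of the steel clip (rad): 1.3 = open against its stop, 0 = snapped shut. An over-centre spring drives it to the nearer end: it springs back open above about 0.65 and snaps shut below that. Moving it off its open stop takes about 3 to 4 N at its end, less as it goes.
- clip_hinge (a point): middle of the clip's hinge pin, in front of the case's front wall, at x = -98 mm, y = 0, z = 50 mm in the case's frame; the pin runs along the case's y.
- clip_end (a point): middle of the rolled free end of the clip (radius 4 mm). The clip is an L of flat steel: a 37 mm strap from the pin, then a leg 36 mm wide and 59 mm long. Open, the leg stands nearly upright outside the front wall, its end 63 mm above and 22 mm outward of the pin; shut, it lies flat on the lid, its end 55 mm inward of the pin. Pushing the leg inwards tips it over.
- wax_tin: low round aluminium tin, 68 mm across, 40 mm high, standing beside one end of the case; a bystander, to be left alone. Origin: centre of its underside.
- beeswax: block of beeswax, 50 x 70 x 28 mm, beside the other end of the case; a bystander, to be left alone. Origin: centre of its underside.
- thread_cone: upright white thread spool, 56 mm across, 85 mm high, to the left of the case; a bystander, to be left alone. Origin: centre of its underside.
- hammer: hammer with wooden handle, lying to the right of the case; a bystander, to be left alone. Origin: centre of its handle, on the underside.
- awl: awl with wooden handle, 170 mm long, lying to the far right of the case; a bystander, to be left alone. Origin: centre of its handle, on the underside.
- notebook: closed pale notebook, 150 x 210 x 14 mm, lying to the near left of the case; a bystander, to be left alone. Origin: centre of its underside.

How it is judged:
By the outcome, as a careful person would: the job done as asked, in the order asked, and still so for the second after the job is handed in, with the robot touching nothing.
It also fails if it takes over 51 s, if anything falls off the work surface, if the arm or the gripper's body presses on something with over 40 N, if the wrist force passes 120 N, or if a joint passes its speed limit or range.

## Robot

A 7-joint arm with a two-finger parallel gripper is mounted at the origin on the work surface. World frame = base frame: x ahead of the robot, y to its left, z up, the work surface at z = 0. Lengths are in m, angles in rad, forces in N, time in s.
With the tool pointing down it reaches from about 0.425 to 0.925 m from the base axis. Payload 6.8 kg.
Tool frame: the origin (TCP) lies midway between the tips of the shut fingers; the grasp point (between the pads) lies 19 mm behind it; z points along the fingers, y is the direction in which the jaws open and shut (so a half turn about z gives the same grasp; the last joint's range is limited). The gripper opens to 85 mm and grips with 20 to 120 N. Pads are 22 mm wide; open, the fingers measure 114 mm over their backs; the gripper's body (76 mm by 85 mm) begins 54 mm behind the grasp point. The pads swing forward as they close: fully open they stand 13 mm farther back than shut.
Start: joints at [-1.263, 0.477, 0.022, 1.555, -0.011, 1.109, -0.083], TCP at [0.273, 0.618, 0.231] pointing down, gripper open.
Joint ranges: [-2.96, 2.96], [-0.34, 2.1], [-1.41, 1.46], [0.24, 2.44], [-1.37, 4.51], [0.17, 1.92], [-2.96, 2.96]. Speed limits (rad/s): [2.39, 2.39, 3.14, 3.14, 3.14, 3.14, 3.14].

## Interface

Orientations are given as a rotation vector (axis times angle).
In Python, from bench import r, imaging gives the robot as it stands.
- The arm moves only by the tool jog_arm, never from a script. Its argument "rows" is a list of rows, each an object with "delta_rot": the turn, a rotation vector about the tool's x, y, z in degrees, a list of three; "xyz": the shift along the tool's x, y, z in cm, a list of three; "fingers": the closure, from 0 (fully open) to 1 (shut). A call has exactly 5 rows; each row is the pose to reach, as a shift and turn from the pose measured when the call began, along the tool's axes at that moment; what a row does not reach only later rows make up. A row lasts 1/12 s, in which the tool goes at most 41.7 mm and 7.16 degrees, less where a joint would pass 70% of its speed; a pose out of reach is approached as far as the arm can. A call with a gripper value outside its range is refused whole. The fingers move at their own pace and stop on an object; "grip_force" is the grip in N (left out, the last holds). Time passes only in rows, so rows that repeat a pose let the fingers close, or fill a call up. It gives the time, the measured TCP pose, the force and the opening at its end, in the units of the state.
- r.get_obs(): the state, without advancing time (a new reading comes with each control period).
- imaging.grab_frame(name): name is "scene" or "top" or "wrist"; returns the picture (400x640x3 uint8, blue, green, red); there is no depth.
- imaging.camera_info(name): a dict with "camera_matrix" (3x3 intrinsics, pixels), "xyz" and "attitude" of the camera in the world. Camera axes: x right, y down, z forward; pixel columns grow to the right and rows downward; lengths in m; the calibration is good to about 2 mm. A picture is of the moment at which its call begins: read the wrist's pose just before it. camera_info takes no time and is no camera call; for the wrist camera it gives the pose at the moment of the call.
- r.hand_in(): hands the job in, once; it reports no verdict.
Trained networks look in the newest picture that a camera, given by its name, has taken for a name from the list of things; names that differ only in an ending like _2 or _b are one class to them, and where a whole thing is asked for, a point or a joint stands for the part that bears it (a point fixed in the world has none). Each returns a list of dicts, best first, with "conf" (0 to 1); they miss things now and then, are a little off and sometimes report something else, mostly with a low value. They report only what shows in the picture. A call takes as long as a camera call.
- imaging.find_in(camera, query): "position" ([column, row] in pixels, amid what is visible of it).
- imaging.cut_out(camera, query): "region" (400x640 bool, what is visible of it) and "position" ([column, row] in pixels, amid what is visible of it).
- imaging.tip_of(camera, query): "position" ([column, row] in pixels: a listed point, or the origin of a listed thing).
The state is a dict: "clock": time; "joints": joint angles; "qvel": joint speeds; "tau": joint torques, N m; "tcp_pos": TCP position; "orientation": TCP orientation; "contact_force": force on the tool from outside, world axes, zero at the start; "moment": the same for the moment, N m; "grip_width": finger opening in m.
Only numpy, scipy, OpenCV 4.12 (cv2) and the standard library are available. Lean on these libraries where they do the work, as an engineer would, in place of code of your own. Each camera call takes 0.05 s, during which the arm holds its last target.

## Working session

There is one attempt and no reset: what is moved stays moved. The work goes in short steps, Python scripts to look and compute and a tool call to move; the robot and the scene stay as the last step left them, time stands still between calls to the robot, and variables do not carry over. Pictures are saved under pics/ and viewed, and the job is handed in when it is done.

Besides the shell and the picture viewer there is one more tool, called as name(argument=value, ...) on one line, values as JSON. jog_arm: Moves the arm, as the interface text tells. Its arguments: {"type":"object","properties":{"rows":{"type":"array","items":{"type":"object","properties":{"delta_rot":{"type":"array","items":{"type":"number"}},"xyz":{"type":"array","items":{"type":"number"}},"fingers":{"type":"number"}}}},"grip_force":{"type":"number"}},"required":["rows"]}

```bash
ls; mkdir -p pics
python3 - <<'E'
from bench import r, imaging
import cv2, numpy as np
o=r.get_obs(); print({k:np.round(v,3).tolist() for k,v in o.items()})
for c in ["scene","top"]:
    im=imaging.grab_frame(c); cv2.imwrite(f"pics/{c}0.png",im)
    i=imaging.camera_info(c); print(c,i)
    for q in ["lid_hinge","lid_edge","clip_hinge","clip_end","case","wax_tin","beeswax","thread_cone","hammer","awl","notebook"]:
        t=imaging.tip_of(c,q); print(q,[(np.round(d["position"],1).tolist(),round(d["conf"],2)) for d in t[:2]])
print(r.get_obs()["clock"])
E
```

```text
pics
{'clock': 0.0, 'joints': [-1.263, 0.478, 0.022, 1.556, -0.011, 1.109, -0.083], 'qvel': [-0.002, 0.0, 0.0, 0.001, -0.001, 0.001, -0.001], 'tau': [0.0, -59.646, 1.609, -28.12, 0.013, 0.009, 0.0], 'tcp_pos': [0.272, 0.617, 0.23], 'orientation': [-0.648, -3.074, 0.003], 'contact_force': [-0.043, 0.814, -0.331], 'moment': [0.046, 0.035, 0.098], 'grip_width': 0.085}
scene {'camera_matrix': array([[366.80996559,   0.        , 316.00361993],
       [  0.        , 366.80996559, 202.57429159],
       [  0.        ,   0.        ,   1.        ]]), 'xyz': array([0.9135979 , 0.41073043, 0.90268872]), 'attitude': array([-1.0377692 , -2.64003196,  0.77900447])}
lid_hinge [([324.0, 231.9], 0.58)]
lid_edge [([318.0, 180.2], 0.89)]
clip_hinge [([285.6, 179.9], 0.67)]
clip_end [([279.0, 162.3], 0.55)]
case [([301.8, 215.3], 0.83)]
wax_tin [([303.6, 215.6], 0.73), ([363.2, 186.8], 0.54)]
beeswax [([237.2, 237.7], 0.73)]
thread_cone [([406.9, 363.2], 0.91)]
hammer [([250.7, 110.2], 0.59)]
awl [([209.0, 165.2], 0.77), ([280.3, 160.8], 0.63)]
notebook [([482.3, 271.2], 0.84)]
top {'camera_matrix': array([[368.18400713,   0.        , 318.78647224],
       [  0.        , 368.18400713, 193.73155016],
       [  0.        ,   0.        ,   1.        ]]), 'xyz': array([ 0.29710497, -0.00445264,  1.38361426]), 'attitude': array([-2.12986245,  2.08065118, -0.22008131])}
lid_hinge [([298.4, 187.0], 0.61)]
lid_edge [([301.8, 176.9], 0.72)]
clip_hinge [([350.0, 206.4], 0.39)]
clip_end [([358.0, 199.9], 0.57)]
case []
wax_tin [([309.4, 245.7], 0.63)]
beeswax [([343.2, 153.0], 0.54)]
thread_cone [([213.6, 172.0], 0.61), ([202.3, 255.5], 0.34)]
hammer [([438.6, 243.6], 0.89), ([296.8, 187.6], 0.17)]
awl [([410.5, 176.5], 0.68)]
notebook [([201.0, 253.6], 0.65)]
1.2
```

View pics/scene0.png

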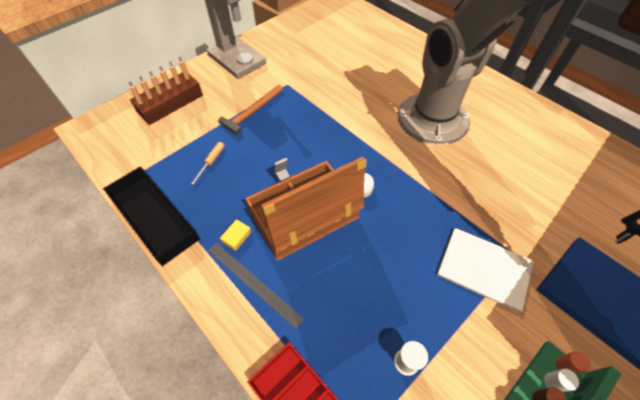

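View pics/top0.png

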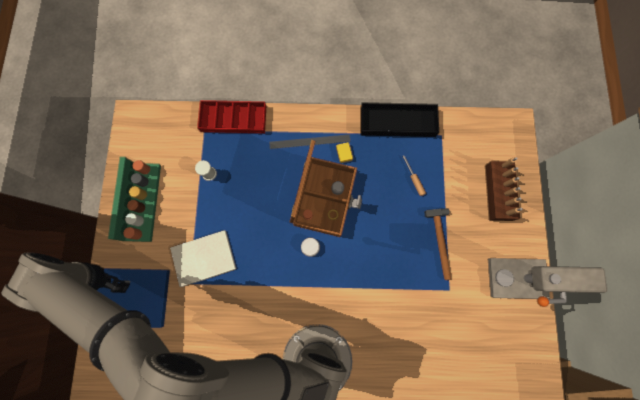

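The lid stands roughly upright and the clip is open to the robot's right, at (358,200) in the top picture. I'll fit the case pose from these points.

```bash
cat > h.py <<'E'
import numpy as np, cv2
from scipy.spatial.transform import Rotation as R
from scipy.optimize import least_squares
def proj(info,P):
    P=np.atleast_2d(P); Rc=R.from_rotvec(info["attitude"]).as_matrix()
    c=(P-info["xyz"])@Rc; K=info["camera_matrix"]
    return np.c_[K[0,0]*c[:,0]/c[:,2]+K[0,2],K[1,1]*c[:,1]/c[:,2]+K[1,2]]
def case2w(p,X):
    x,y,yaw=p[:3]; M=R.from_euler("z",yaw).as_matrix(); return np.atleast_2d(X)@M.T+[x,y,0]
def lidpt(a,d,yy,h):  # d from hinge to edge, h height above inner face
    return [0.09-d*np.cos(a)+h*np.sin(a),yy,0.07+d*np.sin(a)+h*np.cos(a)]
E
cat > fit.py <<'E'
from bench import r, imaging
from h import *
S={c:imaging.camera_info(c) for c in("scene","top")}
ob=[("scene","lh",324,231.9),("scene","le",318,180.2),("scene","ch",285.6,179.9),("scene","ce",279,162.3),
("top","lh",298.4,187),("top","le",301.8,176.9),("top","ch",350,206.4),("top","ce",358,199.9)]
def pts(p):
    a=p[3]
    return dict(lh=lidpt(a,0,0,.012),le=lidpt(a,.18,0,.012),ch=[-.098,0,.05],ce=[-.12,0,.113])
def f(p):
    q=pts(p); return np.concatenate([proj(S[c],case2w(p,q[n]))[0]-[u,v] for c,n,u,v in ob])
best=min((least_squares(f,[.5,0,y0,1.5],loss="soft_l1",f_scale=2) for y0 in(1,1.6,2.2)),key=lambda s:s.cost)
print(best.x,best.cost); print(np.round(best.fun.reshape(-1,2),1)); p=best.x
np.save("p.npy",p)
for c in S:
    im=cv2.imread(f"pics/{c}0.png"); C=(300,195) if c=="top" else (300,205)
    box=[case2w(p,[sx*.09,sy*.13,z])[0] for z in(0,.07) for sx,sy in((1,1),(1,-1),(-1,-1),(-1,1))]
    lid=[case2w(p,lidpt(p[3],d,y,.012))[0] for d,y in((0,.13),(0,-.13),(.18,-.13),(.18,.13))]
    k=6; im=cv2.resize(im[C[1]-50:C[1]+50,C[0]-65:C[0]+65],None,fx=k,fy=k,interpolation=cv2.INTER_CUBIC)
    for L,col in((box[:4],(0,255,0)),(box[4:],(255,255,0)),(lid,(0,0,255))):
        u=((proj(S[c],L)-[C[0]-65,C[1]-50]+.5)*k).astype(int); cv2.polylines(im,[u],True,col,1)
    cv2.imwrite(f"pics/fit_{c}.png",im)
E
python3 fit.py
```

```text
[ 0.57804749 -0.01298554  1.36764665  1.42358908] 14.819325789346987
[[-1.5 -2.4]
 [-1.2  1.4]
 [ 0.3  0.9]
 [ 1.3 -0.5]
 [-1.3  2. ]
 [-0.   1.3]
 [ 0.2 -4.2]
 [-0.3  0.3]]
```

View pics/fit_scene.png

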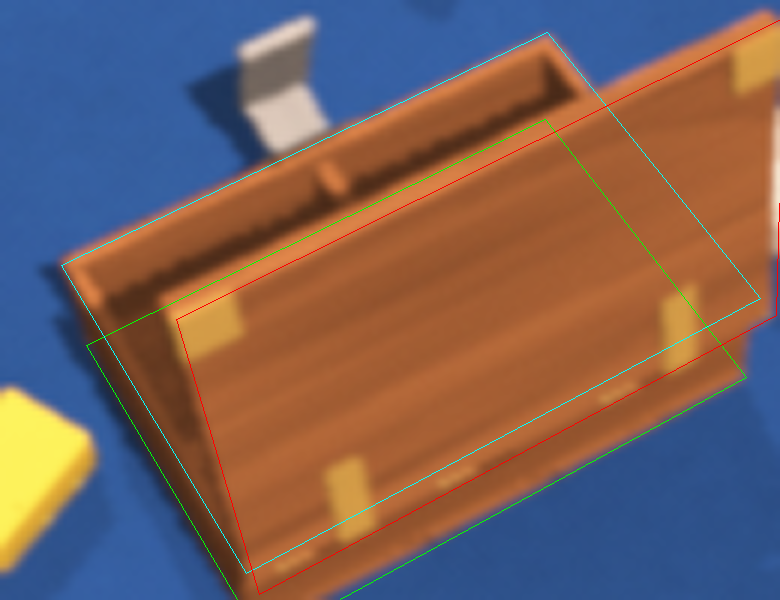

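View pics/fit_top.png

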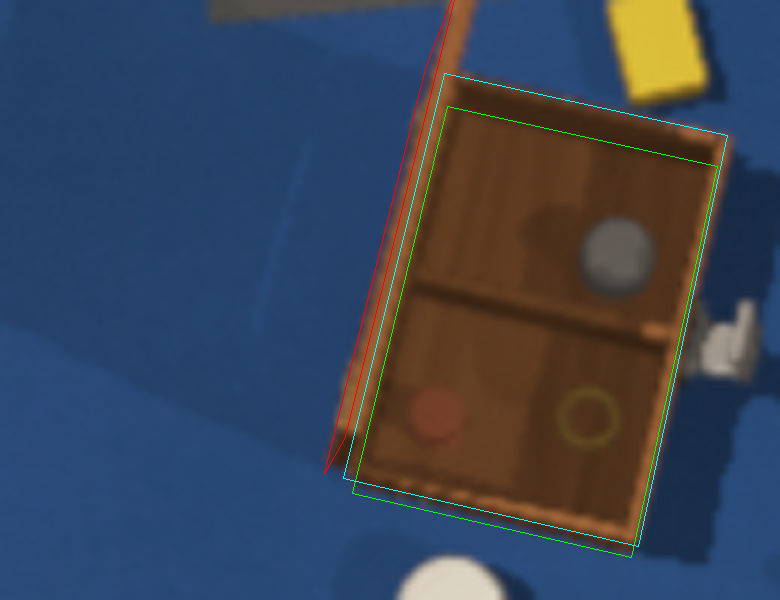

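```bash
cat > fit2.py <<'E'
from bench import r, imaging
from h import *
S={c:imaging.camera_info(c) for c in("scene","top")}
O={"scene":(235,155),"top":(235,145)}
g=lambda c,u,v:(O[c][0]+u/6-.5,O[c][1]+v/6-.5)
P0=np.load("p.npy")
ob=[("scene",[-.09,-.13,.07],*g("scene",64,258)),("scene",[-.09,.13,.07],*g("scene",546,36)),
("top",[-.09,-.13,.07],*g("top",731,137)),("top",[-.09,.13,.07],*g("top",637,544)),
("scene",(.18,0,.012),318,180.2),("scene",(.18,-.13,.012),*g("scene",171,310)),("scene",(0,0,.012),324,231.9),
("top",(.18,0,.012),301.8,176.9),("scene",[-.12,0,.113],279,162.3),("top",[-.12,0,.113],358,199.9)]
def f(p):
    return np.concatenate([proj(S[c],case2w(p,lidpt(p[3],*q) if isinstance(q,tuple) else q))[0]-[u,v] for c,q,u,v in ob])
b=least_squares(f,P0,loss="soft_l1",f_scale=1); p=b.x; print(p,b.cost); print(np.round(b.fun.reshape(-1,2),1)); np.save("p.npy",p)
o=r.get_obs(); print(R.from_rotvec(o["orientation"]).as_matrix().round(3))
for q in [(0,0,.012),(.15,0,.012),(.18,0,.012)]: print("lid",q,case2w(p,lidpt(p[3],*q)).round(3))
print("clip end",case2w(p,[-.12,0,.113]).round(3))
for n,u,v in [("cone",213.6,172),("tin",309.4,245.7),("wax",343,153),("hammer",438,243)]:
    i=S["top"];K=i["camera_matrix"];d=R.from_rotvec(i["attitude"]).as_matrix()@[(u-K[0,2])/K[0,0],(v-K[1,2])/K[1,1],1]
    print(n,(i["xyz"]-d*i["xyz"][2]/d[2]).round(3))
E
python3 fit2.py
cat > go.py <<'E'
# go.py x y z  toolx_dir_deg : prints delta in tool axes for tool-down pose
import sys; from bench import r; from h import *
def delta(P,Rt):
    o=r.get_obs(); R0=R.from_rotvec(o["orientation"])
    return R0.inv().apply(np.array(P)-o["tcp_pos"])*100,(R0.inv()*Rt).as_rotvec(degrees=True)
def down(deg):
    c,s=np.cos(np.radians(deg)),np.sin(np.radians(deg)); return R.from_matrix(np.array([[c,s,0],[s,-c,0],[0,0,-1]]))
def C(x,y,z): return case2w(np.load("p.npy"),[x,y,z])[0]
def show(P,deg):
    d=delta(P,down(deg)); print("xyz cm",d[0].round(2),"rot deg",d[1].round(2))
E
```

```text
[ 0.57823704 -0.0126298   1.36600504  1.40939215] 7.071719388002086
[[-0.4  1.2]
 [ 0.4 -0.5]
 [-0.6 -0.2]
 [ 0.   0.4]
 [-1.8  0.8]
 [ 0.2  0.9]
 [-1.6 -2.3]
 [ 0.7  1.4]
 [ 1.4 -0.4]
 [-0.4  0.3]]
[[-0.915  0.404 -0.   ]
 [ 0.404  0.915  0.   ]
 [ 0.     0.    -1.   ]]
lid (0, 0, 0.012) [[0.599 0.087 0.072]]
lid (0.15, 0, 0.012) [[0.594 0.063 0.22 ]]
lid (0.18, 0, 0.012) [[0.593 0.059 0.25 ]]
clip end [[ 0.554 -0.13   0.113]]
cone [0.676 0.42  0.   ]
tin [0.399 0.038 0.   ]
wax [ 0.765 -0.084  0.   ]
hammer [ 0.42  -0.441  0.   ]
```

```bash
python3 -c "
from go import *
print(C(.15,0,.23)); show(C(.15,0,.23),168.3)"
```

```text
[0.60874147 0.13423572 0.23      ]
xyz cm [-50.27 -30.63   0.13] rot deg [  0.    -0.   -12.12]
```

jog_arm(rows=[{"xyz": [-3, -1.8, 0], "delta_rot": [0, 0, -4], "fingers": 1}, {"xyz": [-6.4, -3.9, 0], "delta_rot": [0, 0, -8], "fingers": 1}, {"xyz": [-9.8, -6, 0], "delta_rot": [0, 0, -12.1], "fingers": 1}, {"xyz": [-13.2, -8.1, 0], "delta_rot": [0, 0, -12.1], "fingers": 1}, {"xyz": [-16.6, -10.2, 0], "delta_rot": [0, 0, -12.1], "fingers": 1}])

```text
clock: 1.62
tcp_pos: [0.3842, 0.4555, 0.2315]
orientation: [0.32, 3.125, 0.001]
contact_force: [0.4, 0.2, 1.3]
grip_width: 0.0255
```

```bash
python3 -c "
from go import *
show(C(.15,0,.23),168.3)"
```

```text
xyz cm [-28.5  -26.91   0.14] rot deg [0.02 0.01 0.01]
```

jog_arm(rows=[{"xyz": [-2.8, -2.7, 0], "delta_rot": [0, 0, 0], "fingers": 1}, {"xyz": [-5.6, -5.4, 0], "delta_rot": [0, 0, 0], "fingers": 1}, {"xyz": [-8.4, -8.1, 0], "delta_rot": [0, 0, 0], "fingers": 1}, {"xyz": [-11.2, -10.8, 0], "delta_rot": [0, 0, 0], "fingers": 1}, {"xyz": [-14, -13.5, 0], "delta_rot": [0, 0, 0], "fingers": 1}])

```text
clock: 2.03
tcp_pos: [0.4948, 0.2932, 0.2318]
orientation: [0.32, 3.125, 0.001]
contact_force: [0.9, 0.7, -0.3]
grip_width: 0.0002
```

jog_arm(rows=[{"xyz": [-2.8, -2.7, 0], "delta_rot": [0, 0, 0], "fingers": 1}, {"xyz": [-5.6, -5.4, 0], "delta_rot": [0, 0, 0], "fingers": 1}, {"xyz": [-8.4, -8.1, 0], "delta_rot": [0, 0, 0], "fingers": 1}, {"xyz": [-11.2, -10.5, 0], "delta_rot": [0, 0, 0], "fingers": 1}, {"xyz": [-13.5, -11.5, 0], "delta_rot": [0, 0, 0], "fingers": 1}])

```text
clock: 2.45
tcp_pos: [0.6052, 0.1477, 0.2321]
orientation: [0.328, 3.123, -0.002]
contact_force: [0.0, -0.1, 0.3]
grip_width: 0.0001
```

Run:
```python
from go import *
from bench import imaging
show(C(.15,0,.23),168.3)
for c in("scene","wrist"):
    cv2.imwrite(f"pics/{c}1.png",imaging.grab_frame(c))
```

```text
xyz cm [-0.63 -1.24  0.22] rot deg [-0.05  0.09 -0.29]
```

View pics/scene1.png

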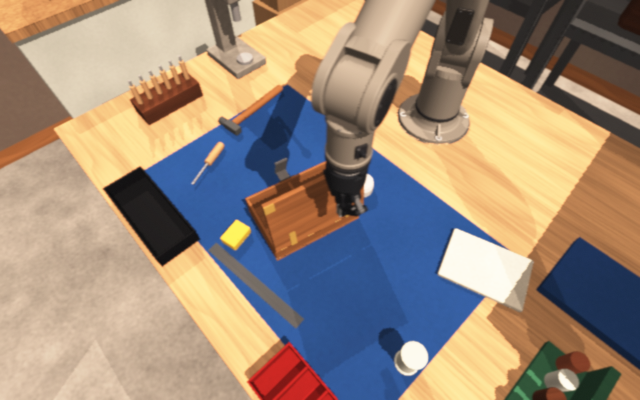

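View pics/wrist1.png

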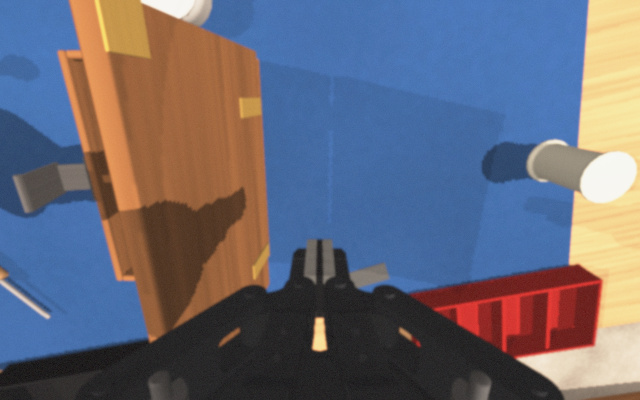

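The wrist picture shows the lid's outer face left of the closed fingers and nothing in between. I'll work out the arc for the push.

```bash
cat > tab.py <<'E'
from go import *
import sys
def here():
    o=r.get_obs(); p=np.load("p.npy"); return R.from_euler("z",-p[2]).apply(o["tcp_pos"]-[p[0],p[1],0])
if __name__=="__main__":
    h=here(); print("case pos",h.round(4)); d=.162
    for a in eval(sys.argv[1]):
        q=lidpt(a,d,0,.012-.003); X=np.array([q[0]+.012,0,q[2]])
        dl=delta(C(*X),down(168.3))[0]; print(round(a,2),X.round(3),dl.round(1))
E
python3 tab.py "[1.41,1.3,1.2,1.1,1.0]"
```

```text
case pos [0.163  0.0046 0.232 ]
1.41 [0.085 0.    0.231] [-0.5 -7.8  0.1]
1.3 [0.067 0.    0.229] [-0.5 -9.6  0.4]
1.2 [0.052 0.    0.224] [ -0.5 -11.1   0.8]
1.1 [0.037 0.    0.218] [ -0.5 -12.6   1.4]
1.0 [0.022 0.    0.211] [ -0.6 -14.1   2.1]
```

jog_arm(rows=[{"xyz": [-0.3, -2.5, -0.3], "delta_rot": [0, 0, 0], "fingers": 1}, {"xyz": [-0.5, -5, -0.4], "delta_rot": [0, 0, 0], "fingers": 1}, {"xyz": [-0.5, -6.5, -0.3], "delta_rot": [0, 0, 0], "fingers": 1}, {"xyz": [-0.5, -7.8, 0], "delta_rot": [0, 0, 0], "fingers": 1}, {"xyz": [-0.5, -9, 0.2], "delta_rot": [0, 0, 0], "fingers": 1}])

```text
clock: 2.97
tcp_pos: [0.5928, 0.0597, 0.2302]
orientation: [0.33, 3.12, 0.001]
contact_force: [1.2, 2.2, 2.8]
grip_width: 0.0002
```

```bash
python3 - <<'E'
from bench import imaging,r
import cv2
cv2.imwrite("pics/scene2.png",cv2.resize(imaging.grab_frame("scene")[120:300,200:440],None,fx=3,fy=3))
E
python3 tab.py "[1.2,1.1,1.0,.9,.8,.7,.6]"
```

```text
case pos [0.0706 0.0005 0.2297]
1.2 [0.052 0.    0.224] [-0.1 -1.9  0.5]
1.1 [0.037 0.    0.218] [-0.1 -3.4  1.1]
1.0 [0.022 0.    0.211] [-0.1 -4.9  1.9]
0.9 [0.008 0.    0.202] [-0.1 -6.2  2.7]
0.8 [-0.004  0.     0.192] [-0.1 -7.5  3.7]
0.7 [-0.016  0.     0.181] [-0.1 -8.7  4.9]
0.6 [-0.027  0.     0.169] [-0.1 -9.7  6.1]
```

View pics/scene2.png

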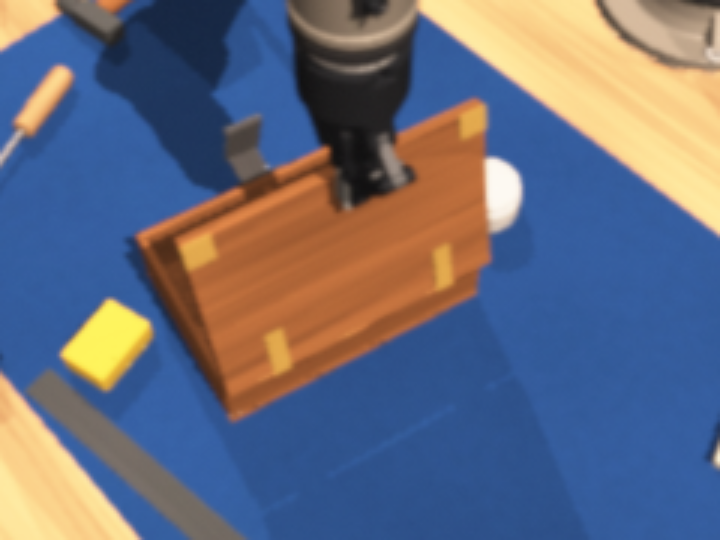

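The fingers are on the lid's outer face near its free edge, and the lid has begun to move. Next I'll follow the arc.

jog_arm(rows=[{"xyz": [-0.1, -1.9, 0.5], "delta_rot": [0, 0, 0], "fingers": 1}, {"xyz": [-0.1, -3.4, 1.1], "delta_rot": [0, 0, 0], "fingers": 1}, {"xyz": [-0.1, -4.9, 1.9], "delta_rot": [0, 0, 0], "fingers": 1}, {"xyz": [-0.1, -6.2, 2.7], "delta_rot": [0, 0, 0], "fingers": 1}, {"xyz": [-0.1, -7.5, 3.7], "delta_rot": [0, 0, 0], "fingers": 1}])

```text
clock: 3.43
tcp_pos: [0.5773, -0.0166, 0.1926]
orientation: [0.332, 3.12, -0.001]
contact_force: [0.6, -0.1, 2.9]
grip_width: -0.0003
```

```bash
python3 tab.py "[.8,.7,.6,.5,.4,.3,.2,.1,0]"
```

```text
case pos [-4.100e-03  1.000e-04  1.926e-01]
0.8 [-0.004  0.     0.192] [-0. -0.  0.]
0.7 [-0.016  0.     0.181] [-0.  -1.2  1.1]
0.6 [-0.027  0.     0.169] [-0.  -2.3  2.4]
0.5 [-0.036  0.     0.156] [-0.  -3.2  3.7]
0.4 [-0.044  0.     0.141] [-0.  -4.   5.1]
0.3 [-0.05   0.     0.126] [-0.  -4.6  6.6]
0.2 [-0.055  0.     0.111] [-0.  -5.1  8.2]
0.1 [-0.058  0.     0.095] [-0.  -5.4  9.8]
0 [-0.06   0.     0.079] [-0.  -5.6 11.4]
```

jog_arm(rows=[{"xyz": [0, -1.2, 1.1], "delta_rot": [0, 0, 0], "fingers": 1}, {"xyz": [0, -2.2, 2.4], "delta_rot": [0, 0, 0], "fingers": 1}, {"xyz": [0, -2.5, 4.0], "delta_rot": [0, 0, 0], "fingers": 1}, {"xyz": [0, -2.5, 5.7], "delta_rot": [0, 0, 0], "fingers": 1}, {"xyz": [0, -2.5, 7.3], "delta_rot": [0, 0, 0], "fingers": 1}])

```text
clock: 3.85
tcp_pos: [0.572, -0.0412, 0.1185]
orientation: [0.331, 3.121, -0.002]
contact_force: [0.3, -0.2, 0.8]
grip_width: -0.0001
```

Run:
```python
from tab import *
from bench import imaging
import cv2
print(here())
cv2.imwrite("pics/scene3.png",cv2.resize(imaging.grab_frame("scene")[120:300,200:440],None,fx=3,fy=3))
```

```text
[-0.02926149  0.00034235  0.11847856]
```

View pics/scene3.png

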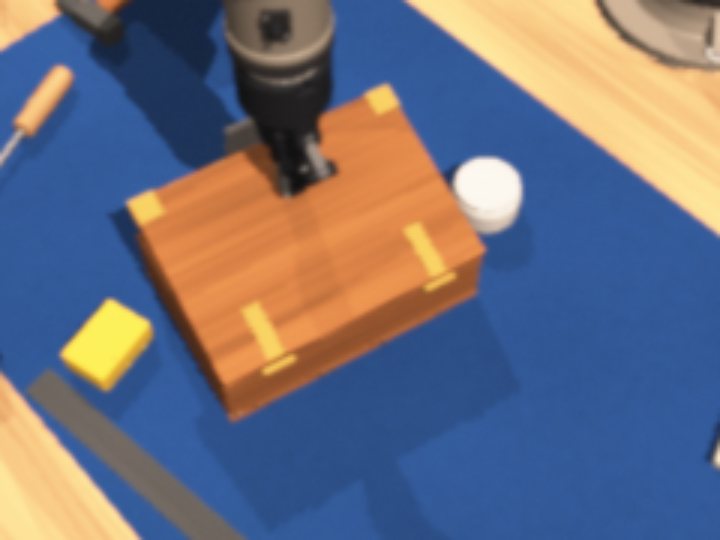

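The lid is nearly down. I'll press it the rest of the way.

jog_arm(rows=[{"xyz": [0, 0, 1.0], "delta_rot": [0, 0, 0], "fingers": 1}, {"xyz": [0, 0, 2.0], "delta_rot": [0, 0, 0], "fingers": 1}, {"xyz": [0, 0, 2.8], "delta_rot": [0, 0, 0], "fingers": 1}, {"xyz": [0, 0, 3.4], "delta_rot": [0, 0, 0], "fingers": 1}, {"xyz": [0, 0, 3.7], "delta_rot": [0, 0, 0], "fingers": 1}])

```text
clock: 4.32
tcp_pos: [0.5697, -0.0407, 0.082]
orientation: [-0.331, -3.12, 0.0]
contact_force: [-23.9, 3.1, 71.6]
grip_width: -0.0
```

jog_arm(rows=[{"xyz": [0, 0, 0.1], "delta_rot": [0, 0, 0], "fingers": 1}, {"xyz": [0, 0, 0.2], "delta_rot": [0, 0, 0], "fingers": 1}, {"xyz": [0, 0, 0.3], "delta_rot": [0, 0, 0], "fingers": 1}, {"xyz": [0, 0, 0.3], "delta_rot": [0, 0, 0], "fingers": 1}, {"xyz": [0, 0, 0.3], "delta_rot": [0, 0, 0], "fingers": 1}])

```text
clock: 4.73
tcp_pos: [0.5707, -0.0406, 0.0824]
orientation: [-0.332, -3.123, -0.002]
contact_force: [-9.7, 0.5, 30.3]
grip_width: 0.0001
```

jog_arm(rows=[{"xyz": [0, 0, -1], "delta_rot": [0, 0, 0], "fingers": 1}, {"xyz": [0, 0, -4], "delta_rot": [0, 0, 0], "fingers": 1}, {"xyz": [0, 0, -8], "delta_rot": [0, 0, 0], "fingers": 1}, {"xyz": [0, 0, -11], "delta_rot": [0, 0, 0], "fingers": 1}, {"xyz": [0, -3.5, -11], "delta_rot": [0, 0, 0], "fingers": 1}])

```text
clock: 5.15
tcp_pos: [0.5695, -0.0676, 0.1989]
orientation: [0.314, 3.115, 0.01]
contact_force: [2.1, 1.0, -0.3]
grip_width: -0.0
```

Run:
```python
from tab import *
print(here()); show(C(-.20,0,.19),168.3)
```

```text
[-0.05563063 -0.0026577   0.19887044]
xyz cm [  0.33 -14.44   0.77] rot deg [0.44 0.56 0.18]
```

jog_arm(rows=[{"xyz": [0.1, -3.5, 0], "delta_rot": [0, 0, 0], "fingers": 1}, {"xyz": [0.2, -7, 0], "delta_rot": [0, 0, 0], "fingers": 1}, {"xyz": [0.3, -10.5, 0.2], "delta_rot": [0.4, 0.5, 0.2], "fingers": 1}, {"xyz": [0.3, -14, 0.4], "delta_rot": [0.4, 0.5, 0.2], "fingers": 1}, {"xyz": [0.3, -14.4, 0.7], "delta_rot": [0.4, 0.5, 0.2], "fingers": 1}])

```text
clock: 5.57
tcp_pos: [0.5357, -0.2158, 0.1913]
orientation: [0.334, 3.122, -0.005]
contact_force: [0.1, -0.9, -0.5]
grip_width: 0.0001
```

Run:
```python
from tab import *
from bench import imaging
print(here()); show(C(-.165,0,.103),168.3)
S={}
for c,C0 in(("scene",(300,205)),("top",(300,195))):
    im=imaging.grab_frame(c); i=imaging.camera_info(c)
    for q in("lid_edge","clip_end","clip_hinge"):
        t=imaging.tip_of(c,q); print(c,q,[(np.round(d["position"],1).tolist(),round(d["conf"],2)) for d in t[:2]])
    p=np.load("p.npy"); print("pred edge,clip",proj(i,case2w(p,[[-.09,0,.082],[-.12,0,.113]])).round(1))
    lid=[C(x,y,.082) for x,y in((.09,.13),(.09,-.13),(-.09,-.13),(-.09,.13))]
    k=6; im=cv2.resize(im[C0[1]-50:C0[1]+50,C0[0]-65:C0[0]+65],None,fx=k,fy=k,interpolation=cv2.INTER_CUBIC)
    u=((proj(i,lid)-[C0[0]-65,C0[1]-50]+.5)*k).astype(int); cv2.polylines(im,[u],True,(0,255,0),1)
    cv2.imwrite(f"pics/shut_{c}.png",im)
```

```text
[-0.20759817  0.00033481  0.19130172]
xyz cm [0.02 4.29 8.82] rot deg [-0.18  0.13 -0.52]
scene lid_edge [([286.6, 175.4], 0.77)]
scene clip_end [([279.5, 160.0], 0.52)]
scene clip_hinge [([287.2, 179.7], 0.72)]
pred edge,clip [[286.4 176.1]
 [280.4 161.9]]
top lid_edge [([349.7, 200.7], 0.55)]
top clip_end [([358.0, 198.6], 0.52)]
top clip_hinge [([351.5, 203.5], 0.53), ([437.9, 244.4], 0.39)]
pred edge,clip [[348.6 200. ]
 [357.6 200.2]]
```

View pics/shut_scene.png

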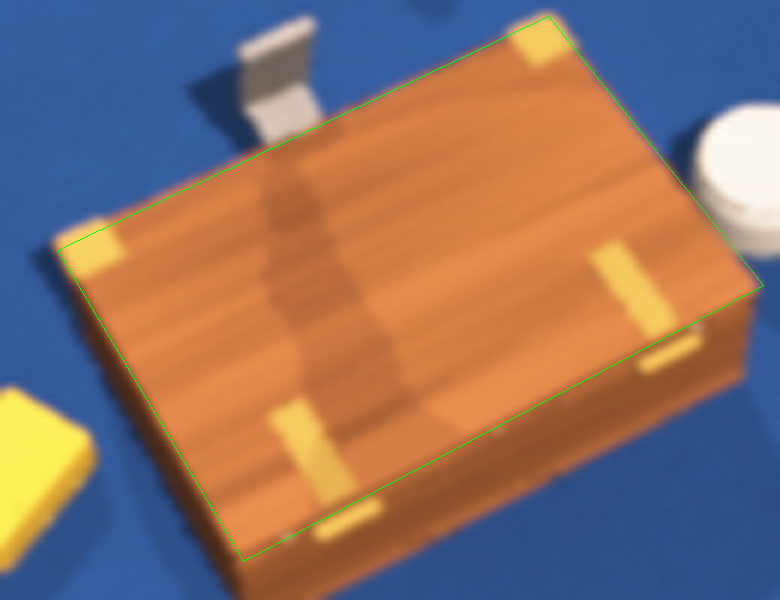

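View pics/shut_top.png

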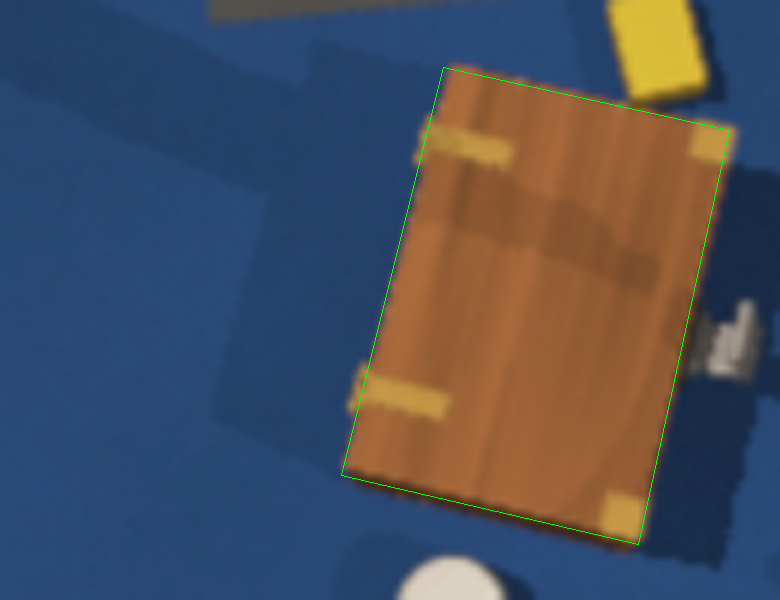

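The lid is shut: its outline matches the predicted shut outline within about a pixel in both views, and the fingertips stopped at z = 82 mm. The clip still stands open, with its end at (280,160) in the scene view. I'll go down in front of it.

jog_arm(rows=[{"xyz": [0, 0, 2.5], "delta_rot": [0, 0, 0], "fingers": 1}, {"xyz": [0, 0, 5], "delta_rot": [0, 0, 0], "fingers": 1}, {"xyz": [0, 0.5, 7.5], "delta_rot": [0, 0, 0], "fingers": 1}, {"xyz": [0, 1.5, 8.8], "delta_rot": [0, 0, 0], "fingers": 1}, {"xyz": [0, 2.5, 8.9], "delta_rot": [0, 0, 0], "fingers": 1}])

```text
clock: 6.38
tcp_pos: [0.542, -0.1801, 0.0991]
orientation: [-0.315, -3.122, -0.003]
contact_force: [-0.4, 1.1, 0.0]
grip_width: -0.0001
```

Run:
```python
from tab import *
from bench import imaging
print(here()); show(C(-.05,0,.103),168.3)
cv2.imwrite("pics/w4.png",imaging.grab_frame("wrist"))
```

```text
[-0.17138552  0.00144635  0.09906677]
xyz cm [-0.19 12.14 -0.38] rot deg [ 0.08 -0.23  0.18]
```

View pics/w4.png

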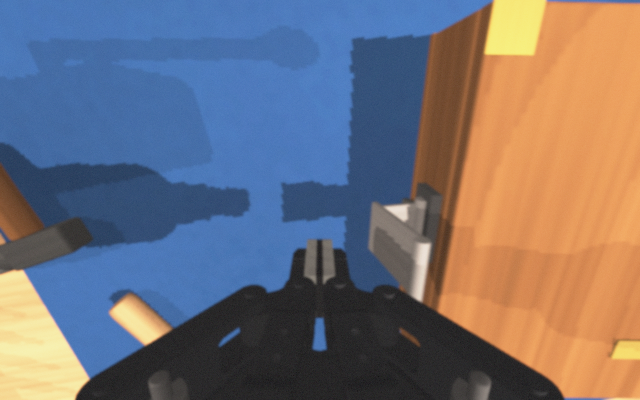

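The closed fingers are level with the clip leg, which is at about (400,250), and just outside it. Now I push inward.

jog_arm(rows=[{"xyz": [-0.1, 2, -0.2], "delta_rot": [0, 0, 0], "fingers": 1}, {"xyz": [-0.1, 4, -0.3], "delta_rot": [0, 0, 0], "fingers": 1}, {"xyz": [-0.1, 5.5, -0.3], "delta_rot": [0, 0, 0], "fingers": 1}, {"xyz": [-0.1, 7, -0.3], "delta_rot": [0, 0, 0], "fingers": 1}, {"xyz": [-0.1, 8.5, -0.3], "delta_rot": [0, 0, 0], "fingers": 1}])

```text
clock: 6.85
tcp_pos: [0.5628, -0.0934, 0.1055]
orientation: [0.309, 3.125, 0.005]
contact_force: [1.6, 0.2, 0.1]
grip_width: -0.0001
```

jog_arm(rows=[{"xyz": [0, 1, 0], "delta_rot": [0, 0, 0], "fingers": 1}, {"xyz": [0, 2, 0], "delta_rot": [0, 0, 0], "fingers": 1}, {"xyz": [0, 3, 0], "delta_rot": [0, 0, 0], "fingers": 1}, {"xyz": [0, 3.5, 0], "delta_rot": [0, 0, 0], "fingers": 1}, {"xyz": [0, 3.5, 0], "delta_rot": [0, 0, 0], "fingers": 1}])

```text
clock: 7.27
tcp_pos: [0.5701, -0.0576, 0.1058]
orientation: [0.306, 3.125, 0.006]
contact_force: [-0.3, -0.2, -0.3]
grip_width: 0.0003
```

Run:
```python
from tab import *
from bench import imaging
print(here())
cv2.imwrite("pics/w5.png",imaging.grab_frame("wrist"))
```

```text
[-0.04570924 -0.00122301  0.10581468]
```

View pics/w5.png

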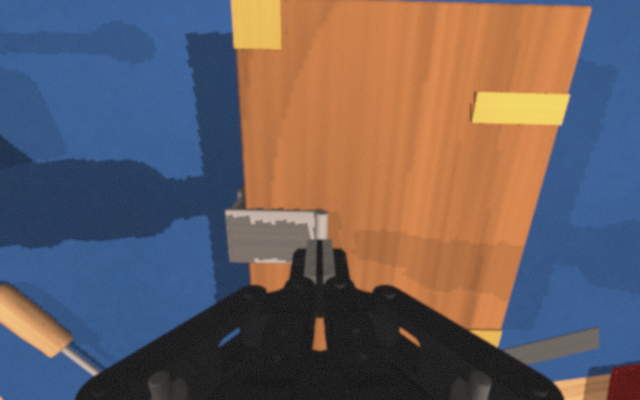

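The clip now lies on the lid, with its end at about (320,225). I'll retreat upward and check.

jog_arm(rows=[{"xyz": [0, 0, -3], "delta_rot": [0, 0, 0], "fingers": 1}, {"xyz": [0, 0, -6], "delta_rot": [0, 0, 0], "fingers": 1}, {"xyz": [0, 0, -9.5], "delta_rot": [0, 0, 0], "fingers": 1}, {"xyz": [2, 2, -12], "delta_rot": [0, 0, 0], "fingers": 1}, {"xyz": [4, 4, -14], "delta_rot": [0, 0, 0], "fingers": 1}])

```text
clock: 7.73
tcp_pos: [0.5388, -0.0146, 0.2482]
orientation: [0.316, 3.121, 0.004]
contact_force: [-0.3, 1.5, 0.0]
grip_width: -0.0003
```

jog_arm(rows=[{"xyz": [2.5, 2.5, 0], "delta_rot": [0, 0, 0], "fingers": 1}, {"xyz": [5, 5, 0], "delta_rot": [0, 0, 0], "fingers": 1}, {"xyz": [7.5, 7.5, 0], "delta_rot": [0, 0, 0], "fingers": 1}, {"xyz": [9, 9.5, 0], "delta_rot": [0, 0, 0], "fingers": 1}, {"xyz": [9, 9.5, 0], "delta_rot": [0, 0, 0], "fingers": 1}])

```text
clock: 8.15
tcp_pos: [0.4673, 0.1007, 0.2481]
orientation: [0.307, 3.123, 0.007]
contact_force: [0.1, -0.1, 0.7]
grip_width: 0.0002
```

Run:
```python
from tab import *
from bench import imaging
o=r.get_obs(); print(here(),o["clock"],o["contact_force"])
ims=[]
for c,C0 in(("scene",(300,205)),("top",(300,195))):
    im=imaging.grab_frame(c); i=imaging.camera_info(c); cv2.imwrite(f"pics/end_{c}_full.png",im)
    for q in("lid_edge","clip_end"):
        t=imaging.tip_of(c,q); print(c,q,[(np.round(d["position"],1).tolist(),round(d["conf"],2)) for d in t[:2]])
    z=.05+.0377
    P=[C(-.09,0,.082),C(-.043,0,z)]+[C(-.098+.0667*np.cos(.601+a),0,.05+.0667*np.sin(.601+a)) for a in(.2,.4)]
    print("pred edge,clip shut,.2,.4",proj(i,P).round(1).tolist())
    lid=[C(x,y,.082) for x,y in((.09,.13),(.09,-.13),(-.09,-.13),(-.09,.13))]
    k=6; im=cv2.resize(im[C0[1]-50:C0[1]+50,C0[0]-65:C0[0]+65],None,fx=k,fy=k,interpolation=cv2.INTER_CUBIC)
    u=((proj(i,lid)-[C0[0]-65,C0[1]-50]+.5)*k).astype(int); cv2.polylines(im,[u],True,(0,255,0),1)
    cv2.imwrite(f"pics/end_{c}.png",im)
```

```text
[0.08836375 0.13162302 0.24812195] 8.15 [ 0.06075901 -0.10096315  0.68968225]
scene lid_edge [([287.7, 175.0], 0.85)]
scene clip_end [([296.7, 184.8], 0.57)]
pred edge,clip shut,.2,.4 [[286.4, 176.1], [294.6, 186.7], [292.8, 182.3], [290.7, 177.8]]
top lid_edge [([347.9, 201.4], 0.83)]
top clip_end [([336.3, 195.2], 0.69)]
pred edge,clip shut,.2,.4 [[348.6, 200.0], [335.9, 196.8], [338.4, 196.7], [341.4, 196.9]]
```

View pics/end_scene.png

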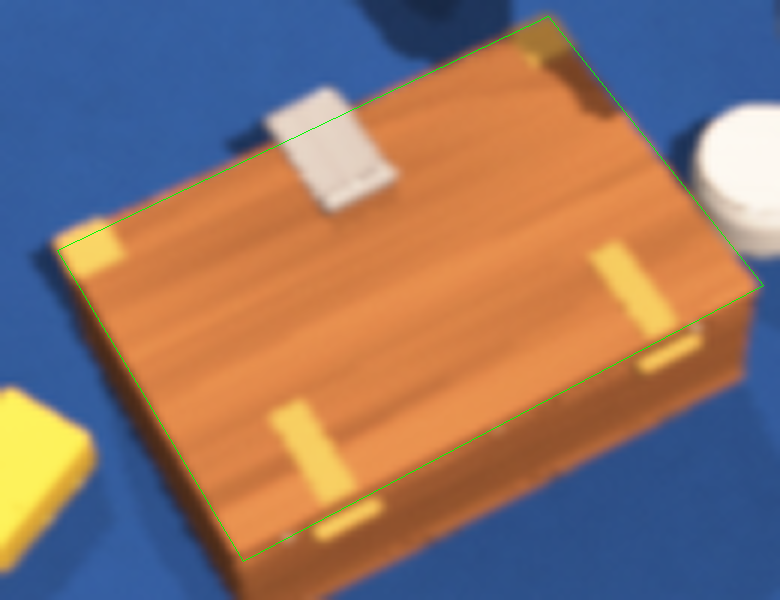

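View pics/end_top.png

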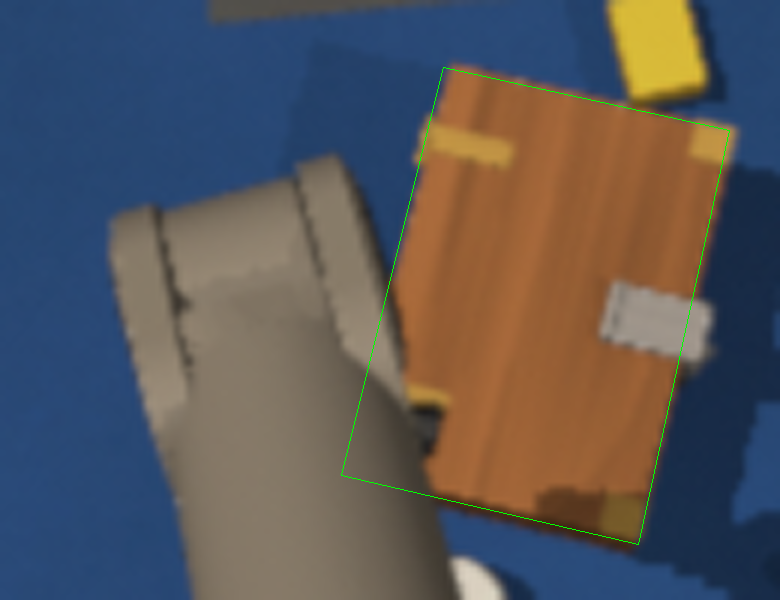

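View pics/end_scene_full.png

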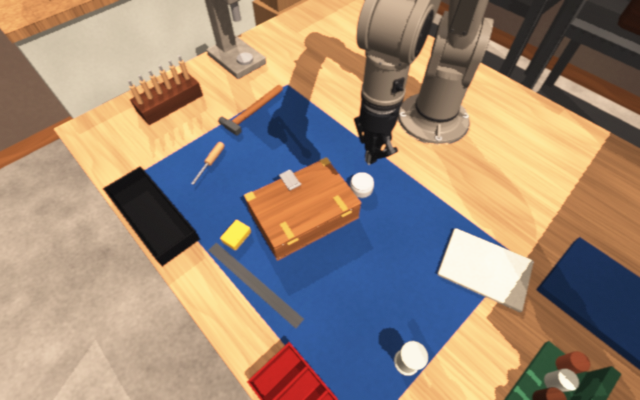

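The lid outline matches the shut prediction. The clip lies flat with its end where it should be when shut, the bystanders look unmoved, and the tool is clear. Handing in.

```bash
python3 -c "
from bench import r
print(r.hand_in())"
```

```text
the job is handed in; nothing more can be done
None
```

The case is closed. I pushed the lid down with the shut fingers until it was fully shut, and only then tipped the clip inward until it snapped down onto the lid. I handed in after about 8.5 s of the 51 s allowed.

- **Lid:** the fingertips stopped at z = 82 mm, the height of the shut lid. Its outline matches the predicted shut outline within about 1–2 px in both views, except the corner hidden by the arm in the last top view.
- **Clip:** its end shows within 2 to 3 px of the predicted shut position in both views, and it looks flat on the lid. I did not press on it afterwards to test it.
- **Surroundings:** by eye, the things around the case look unmoved in the last scene view. I did not measure their positions again. The tool was clear of everything, with contact force about zero.
- **Contact force:** pressing the lid down reached at least 72 N upwards (about 75 N in total) at the fingertips for a moment, higher than I intended. That is below the 120 N wrist limit. I pressed with the fingertips only, and saw no sign of the gripper's body pressing on anything.

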